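# Slide the green cutting plate out over the end of its stand

### The arm

A 7-joint arm with a two-finger parallel gripper is mounted at the origin on the work surface. World frame = base frame: x ahead of the robot, y to its left, z up, the work surface at z = 0. Lengths are in m, angles in rad, forces in N, time in s.
With the tool pointing down it reaches from about 0.4 to 0.9 m from the base axis. Payload 5.5 kg.
Tool frame: the origin (TCP) lies on the mounting face of the last link; the fingertips stand 178 mm ahead of it and the grasp point (between the pads) lies 159 mm ahead of it (bot.grasp_offset is the distance from the TCP to the grasp point, in m); z points along the fingers, y is the line along which they close (so a half turn about z gives the same grasp; the last joint's range is limited). The gripper opens to 92 mm and grips with 3 to 60 N. Pads are 19 mm wide; open, the fingers measure 130 mm over their backs; the gripper's body (75 mm by 190 mm) begins 47 mm behind the grasp point.
Start: joints at [1.606, 0.501, -0.427, 1.55, 0.221, 1.138, -0.21], TCP at [0.147, -0.633, 0.405] pointing down, gripper open.
Joint ranges: [-2.88, 2.88], [-0.31, 2.03], [-1.54, 1.56], [0.2, 2.42], [-1.41, 4.55], [0.19, 2.02], [-2.57, 2.57]. Speed limits (rad/s): [2.57, 2.57, 3.14, 3.14, 3.14, 3.14, 3.14].

### API

Orientations are given as a unit quaternion [x, y, z, w].
In Python, from bench import bot gives the robot as it stands.
- The arm moves only by the shell command python3 -m crank 'ROWS'. ROWS is JSON, one flat list of numbers, 7 for each row, row after row: the shift along the tool's x, y, z in m, then the turn, a rotation vector about the tool's x, y, z in rad, then the opening, from -1 (shut) to 1 (fully open). In form: [tx, ty, tz, rx, ry, rz, gripper, tx, ty, tz, rx, ry, rz, gripper, ...]. A call has exactly 8 rows; each row shifts and turns the commanded pose from where the row before left it, along the tool's axes as they then stand; what a row does not reach is not made up. A row lasts 1/10 s, in which the tool goes at most 50 mm and 8.59 degrees, less where a joint would pass 70% of its speed; a pose out of reach is approached as far as the arm can. A call with a gripper value outside its range is refused whole. The fingers move at their own pace and stop on an object; the grip force is fixed at half the most. Time passes only in rows, so rows that do not move let the fingers close, or fill a call up. It gives the time, the measured TCP pose, the force, the opening and the grip force at its end, in the units of the state.
- bot.observe(): the state, without advancing time (a new reading comes with each control period).
- bot.capture(name): name is "side" or "top"; returns a dict with "pixels" (384x512x3 uint8, red, green, blue), "camera_matrix" (3x3 intrinsics, pixels), "distortion" ([k1, k2, p1, p2, k3] as OpenCV has them; the pictures are not rectified), "R" (3x3) and "t" (3): a world point X has camera coordinates R X + t. Camera axes: x right, y down, z forward; pixel columns grow to the right and rows downward; lengths in m; the calibration is good to about 2 mm. A picture is of the moment at which its call begins. There is no depth.
- bot.finish_job(): hands the job in; it is judged then, once.
The state is a dict: "clock": time; "q": joint angles; "joint_vel": joint speeds; "joint_torque": joint torques, N m; "eef_pos": TCP position; "tool_rot": TCP orientation; "ft_force": force on the tool from outside, world axes, zero at the start; "ft_torque": the same for the moment, N m; "grip_width": finger opening in m; "grasp_force": force on a finger pad.
Only numpy, scipy, OpenCV 4.12 (cv2) and the standard library are available. Lean on these libraries where they do the work, as an engineer would, in place of code of your own. Each camera call takes 0.05 s, during which the arm holds its last target. There are 200 camera calls.

### The job

Push the green plate along its lane on the wooden stand, with the fingertips, until about a third of its length overhangs the open end, so that its edge can be got hold of later. Only push it: do not lift it or let it tip or fall. Leave the red plate, and everything else on the table, where it is.

Things in the scene. Friction and masses are not known exactly. Their poses are not given: they have to be found in the camera images.
- green_plate: Flat green plastic plate with a small white snowflake printed on it, 120 x 70 x 6 mm, about 60 g, loose. Origin: centre of its underside. x runs along its 120 mm length, towards the open end of the stand; z is up. It lies flat in either lane; at first at least 55 mm is free behind it, and its front edge is 65 mm or more short of the open end.
- red_plate: The same plate in red, in the other lane. Not to be moved.
- stand: Fixed wooden stand 320 mm long (x), 186 mm wide (y); origin: centre of its underside; flat deck 60 mm up. The lanes run along x; the +x end is open. Guide strips along x at y = -88, 0, +88 mm, 10 mm wide, 9 mm above the deck, ending 20 mm short of the open end, leave two lanes 78 mm wide centred on y = -44 and +44 mm. A like strip closes the -x end. The lanes hold only the plates.
- open_end (a point): The middle of the top edge of the stand's open end, at deck height: 160 mm along the stand's +x from its origin and 60 mm up. The plate overhangs by what lies beyond this point along the stand's x.
- stamp: Wooden hand stamp, 50 x 34 mm, 58 mm tall, loose on the table beside the stand's long +y side. Origin under its centre.
- glue_stick: White glue stick with an orange cap, 29 mm across, 86 mm tall, loose on the table beside the stand's long -y side. Origin under its centre.
- glue_bottle: White glue bottle with blue band and orange nozzle, 60 mm across, 166 mm tall, loose on the table to the robot's right. Origin under its centre.
- paint_bottle: Copper-coloured paint bottle with a black cap, 52 mm across, 130 mm tall, loose, to the right. Origin under its centre.
- mug: Blue mug, 80 mm across, 85 mm tall, loose, to the left. Origin under its centre.
- ruler: Steel ruler, 200 x 30 x 4 mm, lying loose on the table to the left, between the stand and the white die-cutting machine. Origin under its centre.
Mind the look-alikes: they are no part of the job. Of the things that look like the green_plate, the middle-sized one is meant.

How it is judged:
At the end, for the whole second after the job is handed in: The green plate lies still and flat on the deck, in its lane and in line with the stand, with 24 to 54 mm of its 120 mm length beyond the open end; the red plate has moved less than 10 mm and each other loose thing less than 20 mm (x of green_plate in the frame of open_end between -0.036 and -0.006 m and z of green_plate in the frame of open_end between -0.003 and 0.003 m and angle between green_plate's own z axis and vertical below 0.05 rad and angle between the x axis of green_plate and the x axis of stand, either way round below 0.12 rad and linear speed of green_plate below 0.01 m/s and distance of red_plate from where it was at the start of the episode below 0.01 m and distance of each of stamp, glue_stick, glue_bottle, paint_bottle, mug, ruler from where it was at the start of the episode below 0.02 m); the robot touches nothing.
It fails at once if the green plate is lifted (its origin more than 8 mm above the deck) (z of green_plate in the frame of open_end above 0.008 m).
It fails at once if the green plate falls off the stand (z of green_plate in the frame of open_end below -0.012 m).
It fails at once if the green plate tips up by more than 0.15 rad (angle between green_plate's own z axis and vertical above 0.15 rad).
It fails at once if the red plate is moved more than 10 mm (distance of red_plate from where it was at the start of the episode above 0.01 m).
It fails at once if another loose thing is moved more than 20 mm (distance of any of stamp, glue_stick, glue_bottle, paint_bottle, mug, ruler from where it was at the start of the episode above 0.02 m).
It also fails if it takes over 40 s, if anything falls off the work surface, if the arm or the gripper's body presses on something with over 40 N, if the wrist force passes 120 N, or if a joint passes its speed limit or range.

## Working session

There is one attempt and no reset: what is moved stays moved. The work goes in short steps, Python scripts to look and compute and a shell command to move; the robot and the scene stay as the last step left them, time stands still between calls to the robot, and variables do not carry over. Pictures are saved under pics/ and viewed, at most 10 in all, crops included, and the job is handed in when it is done.

```bash
mkdir -p pics; python3 - <<'E'
from bench import bot
import cv2,pickle
d={}
for n in("side","top"):
    c=bot.capture(n);d[n]=c;cv2.imwrite(f"pics/{n}0.png",c["pixels"][...,::-1]);print(n,c["camera_matrix"],c["distortion"],c["R"],c["t"])
pickle.dump(d,open("c0.pkl","wb"))
o=bot.observe();print(o["clock"],o["eef_pos"],o["tool_rot"],bot.grasp_offset)
E
```

```text
side [[450.17977399   0.         257.24959317]
 [  0.         450.17977399 190.03595786]
 [  0.           0.           1.        ]] [-0.05614218  0.          0.          0.          0.        ] [[-0.96112687 -0.27606703  0.00470403]
 [-0.18610809  0.63516184 -0.74962205]
 [ 0.20395811 -0.72135735 -0.66184942]] [0.49117802 0.17251796 1.18022433]
top [[457.68579022   0.         248.8842498 ]
 [  0.         457.68579022 182.80894368]
 [  0.           0.           1.        ]] [-0.05787894  0.          0.          0.          0.        ] [[ 0.02803091 -0.99953297 -0.01217005]
 [-0.99255259 -0.02638716 -0.11892463]
 [ 0.11854796  0.01541298 -0.9928287 ]] [-0.04368776  0.4988947   1.35398552]
0.1 [ 0.14668093 -0.63290593  0.40377734] [ 9.93516630e-01  1.13683456e-01 -5.89835479e-05 -8.80184617e-04] 0.1592
```

View pics/top0.png

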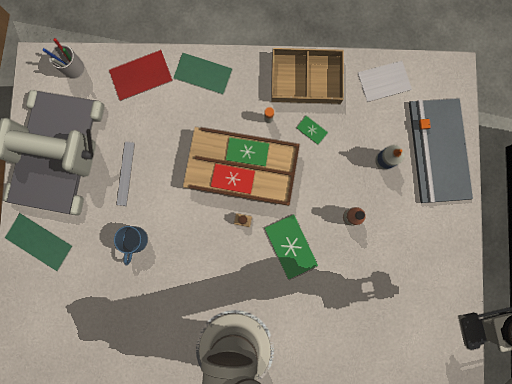

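View pics/side0.png

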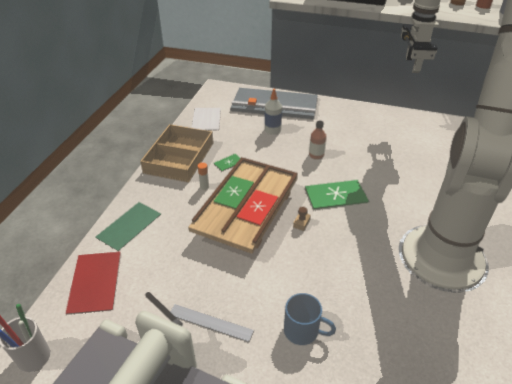

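The top view shows the stand at about (242,165), with the closed dark strip on the right and the open end on the left at about (190,160). The green plate is in the far lane at (248,152) and the red one at (233,179). The push is therefore towards world +y.

```bash
cat > h.py <<'E'
import numpy as np,cv2
def ray(c,px,z):
    u=cv2.undistortPoints(np.array(px,float).reshape(-1,1,2),c["camera_matrix"],c["distortion"]).reshape(-1,2)
    R=c["R"];o=-R.T@c["t"];d=np.c_[u,np.ones(len(u))]@R
    return o+d*((z-o[2])/d[:,2])[:,None]
def blob(c,col,near):
    h=cv2.cvtColor(c["pixels"],cv2.COLOR_RGB2HSV)
    m=cv2.inRange(h,(45,110,50),(80,255,255)) if col=="g" else cv2.inRange(h,(0,190,90),(5,255,255))|cv2.inRange(h,(174,190,90),(180,255,255))
    m=cv2.morphologyEx(m,cv2.MORPH_CLOSE,np.ones((5,5)))
    cs=[k for k in cv2.findContours(m,0,1)[0] if cv2.contourArea(k)>150]
    return min(cs,key=lambda k:np.hypot(*(k.reshape(-1,2).mean(0)-near)))
def plate(c,col,near,z=.066):
    P=ray(c,blob(c,col,near),z)[:,:2]
    (cx,cy),(w,h),a=cv2.minAreaRect((P*1000).astype(np.float32))
    if w<h: w,h,a=h,w,a+90
    return np.array([cx,cy]),w,h,(a)%180
E
python3 - <<'E'
from h import *
import pickle
d=pickle.load(open("c0.pkl","rb"))
for n,g,r in(("top",(248,152),(233,179)),("side",(235,192),(258,207))):
    print(n,"g",plate(d[n],"g",g),"r",plate(d[n],"r",r))
c=d["top"]
# stand corners approx by eye, strips top 69mm
im=c["pixels"][110:215,170:310,::-1];cv2.imwrite("pics/crop.png",cv2.resize(im,None,fx=5.6,fy=5.6,interpolation=cv2.INTER_CUBIC))
s=d["side"]["pixels"][145:255,180:310,::-1];cv2.imwrite("pics/crops.png",cv2.resize(s,None,fx=5.4,fy=5.4,interpolation=cv2.INTER_CUBIC))
E
```

```text
top g (array([589.5300293 , -22.29099655]), 118.7712631225586, 69.25275421142578, 82.9592056274414) r (array([506.90731812,  18.19669724]), 117.12625122070312, 67.15263366699219, 81.0908432006836)Traceback (most recent call last):
  File "<stdin>", line 5, in <module>
  File "h.py", line 13, in plate
    P=ray(c,blob(c,col,near),z)[:,:2]
            ~~~~^^^^^^^^^^^^
  File "h.py", line 11, in blob
    return min(cs,key=lambda k:np.hypot(*(k.reshape(-1,2).mean(0)-near)))
ValueError: min() iterable argument is empty
```

```bash
python3 - <<'E'
from h import *
import pickle
d=pickle.load(open("c0.pkl","rb"))
c=d["top"]
im=c["pixels"][110:215,170:310,::-1];cv2.imwrite("pics/crop.png",cv2.resize(im,None,fx=5.6,fy=5.6,interpolation=cv2.INTER_CUBIC))
s=d["side"]["pixels"][145:255,180:310,::-1];cv2.imwrite("pics/crops.png",cv2.resize(s,None,fx=5.4,fy=5.4,interpolation=cv2.INTER_CUBIC))
print(plate(d["side"],"g",(235,192)))
E
```

```text
Traceback (most recent call last):
  File "h.py", line 13, in plate
    P=ray(c,blob(c,col,near),z)[:,:2]
            ~~~~^^^^^^^^^^^^
  File "h.py", line 11, in blob
    return min(cs,key=lambda k:np.hypot(*(k.reshape(-1,2).mean(0)-near)))
ValueError: min() iterable argument is empty
```

View pics/crop.png

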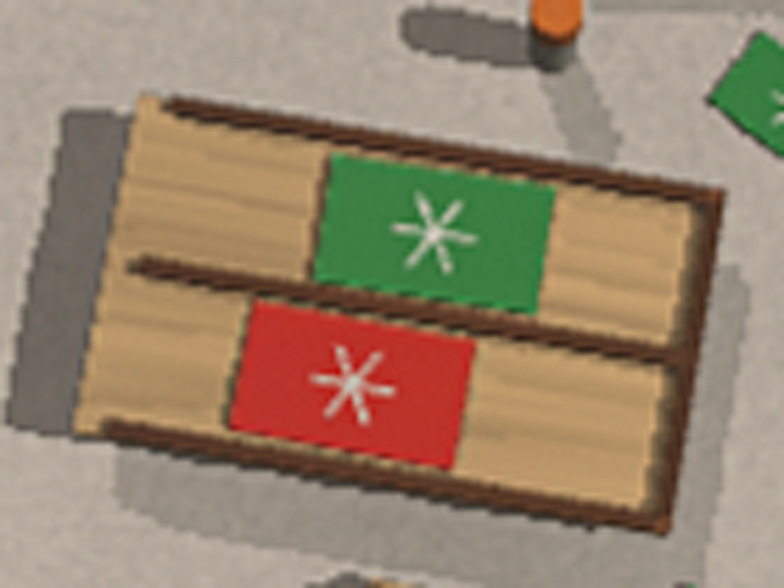

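View pics/crops.png

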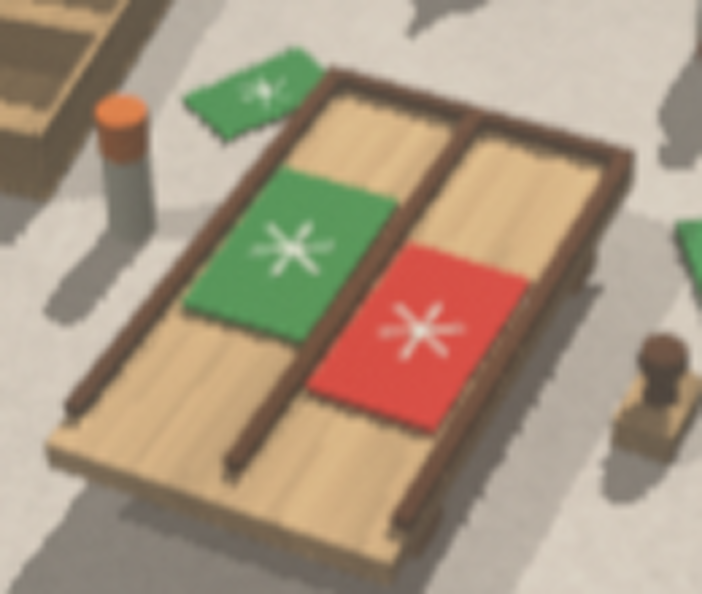

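Crop of the top view: the open-end corners are at (140,95) and (75,433), the closed-end corners at (722,190) and (665,532), and the snowflake at (433,235). The side crop confirms that the +y end is open and that the lane behind the plate is clear.

```bash
cat > m.py <<'E'
from h import *
import pickle
d=pickle.load(open("c0.pkl","rb"));c=d["top"]
f=lambda L:np.array(L)/5.6+[170,110]-.4
O=ray(c,f([(140,95),(75,433)]),.06)[:,:2]; B=ray(c,f([(722,190),(665,532)]),.069)[:,:2]
oe=O.mean(0); u=oe-B.mean(0); L=np.linalg.norm(u);u/=L; v=np.array([-u[1],u[0]])
E
python3 - <<'E'
from m import *
print("len",L,"widths",np.linalg.norm(O[0]-O[1]),np.linalg.norm(B[0]-B[1]),"ang",np.degrees(np.arctan2(u[1],u[0])),"oe",oe)
for k,n in(("g",(248,152)),("r",(233,179))):
    p,w,h,a=plate(c,k,n);q=p/1000-oe;print(k,p,w,h,a,"in oe",q@u,q@v)
lane=oe-.044*v
q=plate(c,"g",(248,152))[0]/1000-oe
print("rear edge",lane+u*(q@u-.06),"start tool",lane+u*(q@u-.09),"final tool c for -.021:",lane+u*(-.021-.0695))
s=d["side"]["pixels"]
U=ray(d["side"],[(180+290/5.4,145+248/5.4)],.066);print("snowflake side",U,"top",ray(c,f([(433,235)]),.066))
E
```

```text
len 0.3152278659587298 widths 0.18543522933700493 0.18413299160656346 ang 81.74442696913681 oe [0.57057078 0.15089138]
g [589.5300293  -22.29099655] 118.7712631225586 69.25275421142578 82.9592056274414 in oe -0.16866542705237508 -0.043629850393767725
r [506.90731812  18.19669724] 117.12625122070312 67.15263366699219 81.0908432006836 in oe -0.14046099279652138 0.04395025944557441
rear edge [ 0.58128101 -0.08172239] start tool [ 0.57697334 -0.11141151] final tool c for -.021: [0.60112003 0.05501129]
snowflake side [[ 0.58565781 -0.01816539  0.066     ]] top [[ 0.58874046 -0.02217333  0.066     ]]
```

```bash
python3 - <<'E'
import numpy as np
D=(np.array([.577,-.111])-[.147,-.633])/16;th=np.radians(13.06)
for i in range(16):
    c,s=np.cos(th),np.sin(th);print(i,np.round([D@[c,s],D@[s,-c]],3))
    if i<10: th+=.12
E
```

```text
0 [ 0.034 -0.026]
1 [ 0.036 -0.022]
2 [ 0.039 -0.017]
3 [ 0.04  -0.012]
4 [ 0.042 -0.007]
5 [ 0.042 -0.002]
6 [0.042 0.003]
7 [0.042 0.008]
8 [0.04  0.013]
9 [0.038 0.017]
10 [0.036 0.022]
11 [0.036 0.022]
12 [0.036 0.022]
13 [0.036 0.022]
14 [0.036 0.022]
15 [0.036 0.022]
```

```bash
python3 -m crank '[0.034,-0.026,0,0,0,-0.12,-1, 0.036,-0.022,0,0,0,-0.12,-1, 0.039,-0.017,0,0,0,-0.12,-1, 0.040,-0.012,0,0,0,-0.12,-1, 0.042,-0.007,0,0,0,-0.12,-1, 0.042,-0.002,0,0,0,-0.12,-1, 0.042,0.003,0,0,0,-0.12,-1, 0.042,0.008,0,0,0,-0.12,-1]'
```

```text
clock: 0.9
eef_pos: [0.3633, -0.3706, 0.4045]
tool_rot: [0.827, 0.562, -0.0, -0.0]
ft_force: [0.9, -0.2, 0.0]
grip_width: 0.0326
grasp_force: 0.0
```

```bash
python3 -m crank '[0.040,0.013,0,0,0,-0.12,-1, 0.038,0.017,0,0,0,-0.12,-1, 0.036,0.022,0,0,0,0,-1, 0.036,0.022,0,0,0,0,-1, 0.036,0.022,0,0,0,0,-1, 0.036,0.022,0,0,0,0,-1, 0.036,0.022,0,0,0,0,-1, 0.036,0.022,0,0,0,0,-1]'
python3 - <<'E'
from bench import bot
from scipy.spatial.transform import Rotation as R
o=bot.observe();print(o["clock"],o["eef_pos"],R.from_quat(o["tool_rot"]).as_matrix().round(4))
E
```

```text
clock: 1.7
eef_pos: [0.5781, -0.1114, 0.4043]
tool_rot: [0.756, 0.655, -0.0, -0.0]
ft_force: [0.5, -0.8, -0.2]
grip_width: 0.0002
grasp_force: 0.0
1.7 [ 0.57811362 -0.11140718  0.40431737] [[ 1.430e-01  9.897e-01 -7.000e-04]
 [ 9.897e-01 -1.430e-01 -1.000e-04]
 [-2.000e-04 -7.000e-04 -1.000e+00]]
```

```bash
python3 -m crank '[0,0,0.030,0,0,0,-1, 0,0,0.030,0,0,0,-1, 0,0,0.030,0,0,0,-1, 0,0,0.030,0,0,0,-1, 0,0,0.016,0,0,0,-1, 0,0,0,0,0,0,-1, 0,0,0,0,0,0,-1, 0,0,0,0,0,0,-1]'
python3 - <<'E'
from bench import bot
import cv2
a=bot.capture("side")["pixels"][115:255,160:340,::-1]
cv2.imwrite("pics/s1.png",cv2.resize(a,None,fx=4,fy=4,interpolation=cv2.INTER_CUBIC))
E
```

```text
clock: 2.5
eef_pos: [0.5783, -0.1125, 0.2704]
tool_rot: [0.756, 0.655, 0.001, 0.001]
ft_force: [0.6, 0.7, -0.2]
grip_width: 0.0002
grasp_force: 0.0
```

View pics/s1.png

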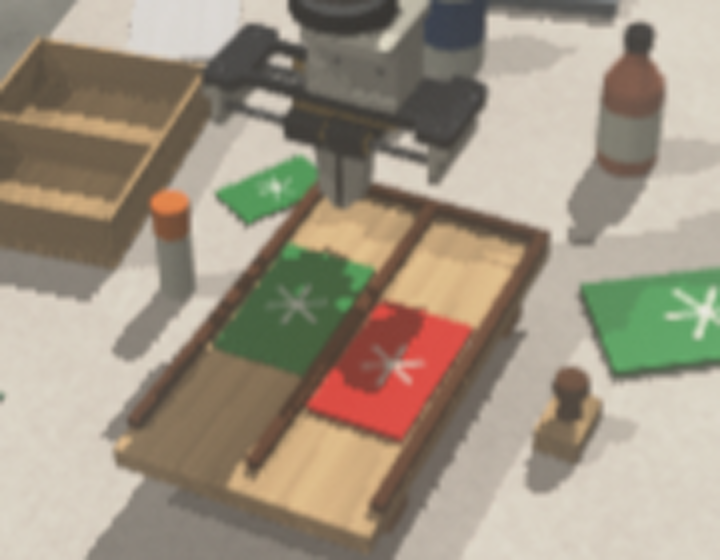

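The shut fingers are at (343,195) in the crop, over the lane behind the green plate and centred between the strips. I'll lower them now.

```bash
python3 -m crank '[0,0,0.010,0,0,0,-1, 0,0,0.008,0,0,0,-1, 0,0,0.005,0,0,0,-1, 0,0,0.003,0,0,0,-1, 0,0,0,0,0,0,-1, 0,0,0,0,0,0,-1, 0,0,0,0,0,0,-1, 0,0,0,0,0,0,-1]'
```

```text
clock: 3.35
eef_pos: [0.5776, -0.1126, 0.243]
tool_rot: [0.756, 0.655, 0.0, 0.0]
ft_force: [-0.2, 0.2, -0.1]
grip_width: 0.0007
grasp_force: 0.0
```

```bash
python3 -m crank '[0,0,0.002,0,0,0,-1, 0,0,0,0,0,0,-1, 0.010,0,0,0,0,0,-1, 0.010,0,0,0,0,0,-1, 0.010,0,0,0,0,0,-1, 0.010,0,0,0,0,0,-1, 0.010,0,0,0,0,0,-1, 0,0,0,0,0,0,-1]'
python3 - <<'E'
from bench import bot
from m import *
c=bot.capture("top");p,w,h,a=plate(c,"g",(245,152));print(p,w,h,a,(p/1000-oe)@u)
o=bot.observe();print(o["eef_pos"],o["ft_force"])
E
```

```text
clock: 4.15
eef_pos: [0.5848, -0.0604, 0.241]
tool_rot: [0.755, 0.656, 0.001, -0.0]
ft_force: [0.1, 0.2, 0.1]
grip_width: 0.0002
grasp_force: 0.0
[595.96722412  21.5099411 ] 92.75150299072266 69.77371978759766 82.78727722167969 -0.12439407029310005
[ 0.58469558 -0.06162844  0.24086892] [ 0.32536248 -0.27312935 -0.28092906]
```

```bash
python3 -m crank '[0.012,0,0,0,0,0,-1, 0.012,0,0,0,0,0,-1, 0.012,0,0,0,0,0,-1, 0.012,0,0,0,0,0,-1, 0.012,0,0,0,0,0,-1, 0.012,0,0,0,0,0,-1, 0.012,0,0,0,0,0,-1, 0,0,0,0,0,0,-1]'
python3 - <<'E'
from bench import bot
from m import *
c=bot.capture("top");p,w,h,a=plate(c,"g",(222,148));f=(p/1000-oe)@u+w/2000;print(p,w,h,a,"front",f)
o=bot.observe();print(o["eef_pos"],o["ft_force"])
E
```

```text
clock: 5.0
eef_pos: [0.5966, 0.023, 0.2411]
tool_rot: [0.755, 0.656, 0.001, -0.0]
ft_force: [-0.7, -0.8, 0.8]
grip_width: 0.0003
grasp_force: 0.0
[607.95581055 107.79096985] 88.30575561523438 66.0818862915039 81.03795623779297 front 0.0068671703522280025
[0.59659163 0.02160054 0.24087967] [-0.57920495  0.1335527   0.41958667]
```

```bash
python3 -m crank '[0.010,0,0,0,0,0,-1, 0.010,0,0,0,0,0,-1, 0.008,0,0,0,0,0,-1, 0.004,0,0,0,0,0,-1, 0,0,0,0,0,0,-1, 0,0,0,0,0,0,-1, -0.010,0,0,0,0,0,-1, -0.015,0,0,0,0,0,-1]' && python3 -m crank '[0,0,-0.010,0,0,0,-1, 0,0,-0.030,0,0,0,-1, 0,0,-0.040,0,0,0,-1, -0.03,0,-0.03,0,0,0,-1, -0.045,0,0,0,0,0,-1, -0.045,0,0,0,0,0,-1, -0.045,0,0,0,0,0,-1, 0,0,0,0,0,0,-1]'
python3 - <<'E'
from bench import bot
from m import *
c=bot.capture("top");p,w,h,a=plate(c,"g",(210,147));q=(p/1000-oe);print(p,w,h,a,"centre",q@u,q@v)
print("red",plate(c,"r",(233,179)),plate(d["top"],"r",(233,179)))
s=bot.capture("side")["pixels"]
cv2.imwrite("pics/end.png",np.vstack([cv2.resize(x[...,::-1],None,fx=1.0,fy=.78) for x in(c["pixels"],s)]))
E
```

```text
clock: 5.85
eef_pos: [0.5974, 0.0266, 0.2408]
tool_rot: [0.755, 0.655, 0.0, 0.0]
ft_force: [0.3, 0.4, -0.7]
grip_width: 0.0002
grasp_force: 0.0
clock: 6.65
eef_pos: [0.5724, -0.146, 0.3507]
tool_rot: [0.76, 0.65, -0.002, 0.002]
ft_force: [-0.3, -0.7, 0.3]
grip_width: 0.0005
grasp_force: 0.0
[610.40155029 122.69686127] 116.50177764892578 66.76954650878906 81.88370513916016 centre -0.02218309841872156 -0.04346644421181618
red (array([507.15960693,  18.18497849]), 117.18140411376953, 67.14645385742188, 81.19445037841797) (array([506.90731812,  18.19669724]), 117.12625122070312, 67.15263366699219, 81.0908432006836)
```

View pics/end.png

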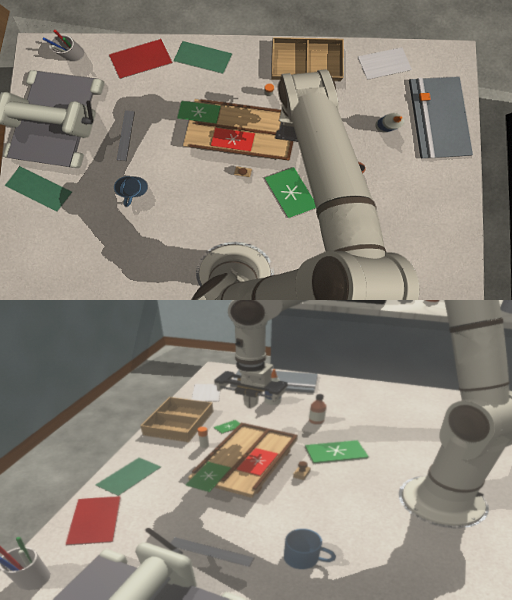

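The green plate lies flat at about (198,112) in the top half of the picture, overhanging the left end by about 38 mm. Its centre measures -0.022 m from the open end, mid-band. The red plate and the rest haven't moved, and the gripper is clear.

```bash
python3 -c "
from bench import bot
print(bot.finish_job())"
```

```text
the job is handed in; nothing more can be done
None
```

The green plate was pushed until about 38 mm of it overhangs the open end (24–54 mm allowed), it lies flat and in line, the red plate did not move measurably, nothing else looked disturbed in the last pictures, and the job is handed in; no verdict was returned.

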